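Peel the top tray off a clinging stack and hold it over the order

ROBOT

A 6-joint arm with a two-finger parallel gripper is mounted at the origin on a cart in front of the work surface, level with it; the furniture and walls round the work are solid. World frame = base frame: x ahead of the robot, y to its left, z up, the work surface at z = 0. Lengths are in m, angles in rad, forces in N, time in s.
With the tool pointing down it reaches from about 0.35 to 0.775 m from the base axis. Payload 7.3 kg.
Tool frame: the origin (TCP) lies on the mounting face of the last link; the fingertips stand 178 mm ahead of it and the grasp point (between the pads) lies 159 mm ahead of it (robot.grip_depth is the distance from the TCP to the grasp point, in m); z points along the fingers, y is the line along which they close (so a half turn about z gives the same grasp; the last joint's range is limited). The gripper opens to 92 mm and grips with 3 to 60 N. Pads are 19 mm wide; open, the fingers measure 130 mm over their backs; the gripper's body (75 mm by 190 mm) begins 47 mm behind the grasp point.
Start: joints at [-1.26, 0.342, 1.524, -0, 1.275, -0.146], TCP at [0.232, -0.471, 0.405] pointing down, gripper open.
Joint ranges: [-2.53, 2.53], [-0.77, 2.02], [0.04, 2.7], [-1, 4.14], [0.28, 2.66], [-3.11, 3.11]. Speed limits (rad/s): [2.57, 2.57, 3.14, 3.14, 3.14, 3.14].

INTERFACE

Orientations are given as [roll, pitch, yaw] about the fixed x, y, z axes, in that order (R = Rz(yaw) Ry(pitch) Rx(roll)).
In Python, from cell import observe, cams, robot, models gives the robot as it stands.
- The arm moves only by the shell command python3 -m jog 'ROWS' [FORCE]. ROWS is JSON, a list of rows, each a list of 3 entries, a list of its own where there are three numbers: the shift along the tool's x, y, z each as a share of 0.4 m, from -1 to 1, then the turn about the tool's z as a share of pi rad, from -1 to 1, then the closure, from 0 (fully open) to 1 (shut). In form: [[[x, y, z], turn, jaw], ...]. A call has 1 to 12 rows; each row is the pose to reach, as a shift and turn from the pose commanded when the call began, along the tool's axes at that moment, turning the shorter way round; what a row does not reach only later rows make up. A row lasts 1/8 s, in which the tool goes at most 62.5 mm and 10.7 degrees, less where a joint would pass 70% of its speed; a pose out of reach is approached as far as the arm can. A call with a number of a shift or a turn outside -1 to 1 is refused whole. A call with a gripper value outside its range is refused whole. The fingers move at their own pace and stop on an object; FORCE is the grip in N (left out, the last holds). Time passes only in rows, so rows that repeat a pose let the fingers close. It gives the time, the measured TCP pose, the force, the opening and the grip force at its end, in the units of the state.
- observe(): the state, without advancing time (a new reading comes with each control period).
- cams.read_camera(name): name is "scene" or "top"; returns the picture (400x640x3 uint8, red, green, blue); there is no depth.
- cams.camera_model(name): a dict with "camera_matrix" (3x3 intrinsics, pixels), "pose" (4x4, takes a point from camera to world coordinates). Camera axes: x right, y down, z forward; pixel columns grow to the right and rows downward; lengths in m; the calibration is good to about 2 mm. A picture is of the moment at which its call begins. camera_model takes no time and is no camera call.
- robot.hand_in(): hands the job in; it is judged then, once.
Trained networks look in the newest picture that a camera, given by its name, has taken for a name from the list of things; names that differ only in an ending like _2 or _b are one class to them, and where a whole thing is asked for, a point or a joint stands for the part that bears it (a point fixed in the world has none). Each returns a list of dicts, best first, with "confidence" (0 to 1); they miss things now and then, are a little off and sometimes report something else, mostly with a low value. They report only what shows in the picture. A call takes as long as a camera call. They do not tell look-alikes from the thing itself.
- models.find_in(target, camera): "position" ([x, y, z] in m, in world coordinates, good to about 4 mm: the middle of the surface that is visible of it).
- models.pinpoint(target, camera): "position" ([x, y, z] in m, in world coordinates, good to about 4 mm: a listed point, or the origin of a listed thing).
The state is a dict: "time": time; "qpos": joint angles; "qvel": joint speeds; "joint_efforts": joint torques, N m; "tool_pos": TCP position; "tool_rot": TCP orientation; "contact_force": force on the tool from outside, world axes, zero at the start; "torque": the same for the moment, N m; "opening": finger opening in m; "grip_force": force on a finger pad.
Only numpy, scipy, OpenCV 4.12 (cv2) and the standard library are available. Lean on these libraries where they do the work, as an engineer would, in place of code of your own. Each camera call takes 0.05 s, during which the arm holds its last target. There are 200 camera calls.

TASK

First take the vial out of the top preparation tray and stand it upright on the free part of the narrow upper step of the metal vial stand, leaving the other vials standing where they are. Then peel only the top tray off the stack of clinging trays: pinch its pull tab and lift that corner well up while the opposite corner is still seated, so that the trays beneath stay on the worktop. Finish while still holding the empty tray by the tab: level, open side up and still, centred over the clipboard that lies on its own between the tray stack and the vial stand, with the tray's underside some 15 to 25 cm above the worktop.

Things in the scene. Friction and masses are not known exactly. Their poses are not given: they have to be found in the camera images.
- tray: Top tray of the nested stack: square formed plastic tray 130 x 130 x 36 mm, rounded corners, rim 7 mm wide with a 7 mm skirt, flat inner floor about 90 x 90 mm at z = 2 mm, 50 g. Origin: centre of its underside, z up. Its pull tab is at the corner toward its own -x -y. Its rim rests on the rim of the tray beneath (origin 35 mm above the stack's); about 0.7 mm side play.
- tray_tab (a point): Centre of the top tray's pull tab: hollow upright lug 12 mm thick (along the tray's diagonal), 28 mm wide, 18 mm high, on the rim at one corner, 86 mm from the tray's centre. The point is 9 mm above the rim's top and 45 mm above the tray's underside. Pinch across the 12 mm from above, fingertips not below the rim's top: the rims of the other trays lie beneath.
- tray_far (a point): Top of the top tray's rim at the corner diagonally across from the tab, 82 mm from its centre, where the peeled tray turns. Each corner snaps under a nub of the tray beneath: 4.5 mm free lift there, then about 0.8 N for 4 mm, then free. Level lifting pulls all four at once (3.2 N) and takes the stack along; raising the tab 30 mm, this corner kept down, frees three, and the last lets go on lifting.
- stack: The rest of the stack: five such trays nested and clinging together as one loose body, 255 to 310 g, 64 mm high at the rim, standing on the worktop. Origin: centre of the underside, z up. Its own tabs nest inside the top tray's tab.
- vial: Stoppered vial, 29 mm diameter, 55 mm high (body grips well between 10 and 45 mm above its foot), 28 g, standing in the top tray. Origin: centre of its foot; z along its axis.
- stand: Vial stand of bent sheet metal, fixed, 160 mm long (its y), two steps facing its -x: upper step 36 mm deep, top at z = 60 mm (x from 0 to 36 mm, centre line 18 mm), lower step 36 mm deep, top at z = 30 mm (x from -36 to 0 mm). Origin: centre of the underside. The upper step is free from y = -80 to about +30 mm.
- vial_stand_1: Another vial (29 mm diameter, 55 mm high) standing on the stand's upper step about 55 mm from its middle, toward the stand's +y. Leave it standing. Origin: centre of its foot.
- vial_stand_2: Another vial standing on the stand's lower step, about 45 mm toward the stand's +y. Leave it standing. Origin: centre of its foot.
- order: Blue clipboard with an infusion form, lying flat (fixed) on the worktop alone between the tray stack and the vial stand, 220 x 128 mm, 24 mm high at its clip. Origin: near the middle of the board, on the worktop.
Mind the look-alikes: they are no part of the job. Leave any blue or green look-alike of the vial alone.

How it is judged:
By the outcome, as a careful person would: the job done as asked, in the order asked, and still so for the second after the job is handed in, while the arm keeps its last pose, push and grip.
It also fails if it takes over 53 s, if anything falls off the work surface, if the arm or the gripper's body presses on something with over 40 N, if the wrist force passes 120 N, or if a joint passes its speed limit or range.

## Working session

There is one attempt and no reset: what is moved stays moved. The work goes in short steps, Python scripts to look and compute and a shell command to move; the robot and the scene stay as the last step left them, time stands still between calls to the robot, and variables do not carry over. Pictures are saved under pics/ and viewed, at most 13 in all, crops included, and the job is handed in when it is done.

```bash
mkdir -p pics; ls
python3 - <<'E'
from cell import observe,cams,robot,models
import cv2,numpy as np
for c in("scene","top"):
    im=cams.read_camera(c); cv2.imwrite(f"pics/{c}0.png",im[:,:,::-1])
    for t in("tray","tray_tab","tray_far","stack","vial","stand","order"):
        for d in models.pinpoint(t,c)[:5]: print(c,t,np.round(d["position"],3),round(d["confidence"],2))
    m=cams.camera_model(c);print(np.round(m["pose"],3).tolist(),m["camera_matrix"])
s=observe();print(s["time"],s["tool_pos"],s["tool_rot"],s["opening"])
E
```

```text
pics
scene tray [0.568 0.314 0.035] 0.55
scene tray_tab [0.519 0.243 0.08 ] 0.63
scene tray_far [0.611 0.384 0.072] 0.66
scene stack [0.563 0.318 0.002] 0.64
scene vial [0.556 0.303 0.033] 0.93
scene vial [ 0.502  0.15  -0.   ] 0.66
scene stand [ 0.46  -0.222 -0.004] 0.76
scene order [ 0.497  0.04  -0.   ] 0.67
[[-0.828, -0.299, 0.474, 0.082], [-0.56, 0.413, -0.718, 0.675], [0.019, -0.86, -0.51, 0.519], [0.0, 0.0, 0.0, 1.0]] [[365.04171334   0.         321.07474797]
 [  0.         365.04171334 201.09793317]
 [  0.           0.           1.        ]]
top tray [0.564 0.32  0.036] 0.8
top tray_tab [0.517 0.248 0.083] 0.9
top tray_far [0.61  0.385 0.074] 0.88
top stack [ 0.459 -0.169  0.032] 0.55
top vial [0.516 0.248 0.078] 0.74
top vial [ 0.395  0.286 -0.002] 0.65
top vial [ 0.504  0.152 -0.   ] 0.42
top stand [ 0.465 -0.224 -0.003] 0.8
top order [0.497 0.038 0.003] 0.65
[[0.009, -0.981, 0.195, 0.279], [-1.0, -0.005, 0.02, 0.063], [-0.019, -0.195, -0.981, 1.101], [0.0, 0.0, 0.0, 1.0]] [[420.98872569   0.         313.46389746]
 [  0.         420.98872569 201.83428788]
 [  0.           0.           1.        ]]
0.8 [ 0.23157714 -0.47116411  0.40474471] [ 3.14152701e+00 -4.30435932e-06  4.56786062e-01] 0.09133626959410189
```

View pics/top0.png

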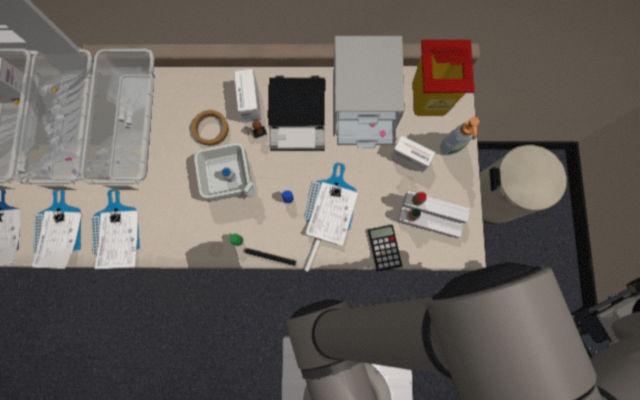

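View pics/scene0.png

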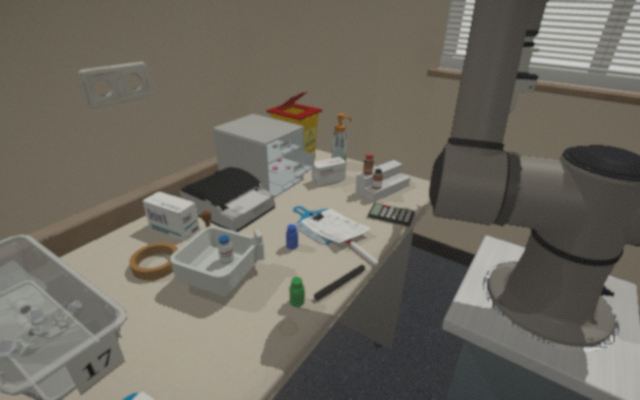

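Top view: the vial's blue cap is at about (227,173) in the tray and the tab at (249,187). The stand spans (402..467, 192..236) with its two vials at (420,198) and (415,213). The clipboard is at (332,212). The blue and green look-alikes are at (287,197) and (236,239). Next I'll zoom in and hold the networks' results against the picture.

```bash
cat > h.py <<'E'
import numpy as np,cv2
from cell import observe,cams,robot,models
def w2p(c,p):
    m=cams.camera_model(c);T=np.linalg.inv(m["pose"]);q=m["camera_matrix"]@(T[:3,:3]@np.array(p)+T[:3,3]);return q[:2]/q[2]
def p2w(c,uv,z):
    m=cams.camera_model(c);P=np.array(m["pose"]);d=P[:3,:3]@np.linalg.inv(m["camera_matrix"])@[uv[0],uv[1],1];o=P[:3,3];return o+d*(z-o[2])/d[2]
E
python3 - <<'E'
from h import *
im=cv2.imread("pics/top0.png")
def crop(x,y,w=80,h=60): return cv2.resize(im[y:y+h,x:x+w],None,fx=5,fy=5,interpolation=cv2.INTER_CUBIC)
a=crop(185,140);b=crop(395,185);c=crop(295,160,80,60)
cs=np.hstack([a,b])
im2=cv2.imread("pics/scene0.png")
d=cv2.resize(im2[215:295,165:271],(400,300),interpolation=cv2.INTER_CUBIC);e=cv2.resize(im2[145:205,350:430],(400,300),interpolation=cv2.INTER_CUBIC)
cv2.imwrite("pics/z1.png",np.vstack([cs,np.hstack([d,e])]))
for t in("vial","vial_stand_1","vial_stand_2","stand"):
  for c in("scene","top"):
    for x in models.find_in(t,c)[:6]: print(c,t,np.round(x["position"],3),round(x["confidence"],2))
print(p2w("top",(227,173),.092))
E
```

```text
scene vial [0.548 0.306 0.068] 0.89
scene vial [0.381 0.291 0.034] 0.57
scene vial [0.494 0.16  0.033] 0.52
top vial [0.549 0.301 0.081] 0.51
top vial [0.393 0.279 0.04 ] 0.45
scene vial_stand_1 [ 0.446 -0.155  0.062] 0.69
scene vial_stand_1 [ 0.483 -0.17   0.088] 0.54
top vial_stand_1 [ 0.457 -0.16   0.073] 0.72
top vial_stand_1 [ 0.482 -0.168  0.105] 0.67
top vial_stand_1 [0.551 0.3   0.078] 0.26
scene vial_stand_2 [ 0.446 -0.155  0.062] 0.69
scene vial_stand_2 [ 0.483 -0.17   0.088] 0.54
top vial_stand_2 [ 0.457 -0.16   0.073] 0.72
top vial_stand_2 [ 0.482 -0.168  0.105] 0.67
top vial_stand_2 [0.551 0.3   0.078] 0.26
scene stand [ 0.448 -0.208  0.028] 0.79
scene stand [0.581 0.31  0.059] 0.41
top stand [ 0.462 -0.226  0.035] 0.73
[0.5517045  0.29953499 0.092     ]
```

View pics/z1.png

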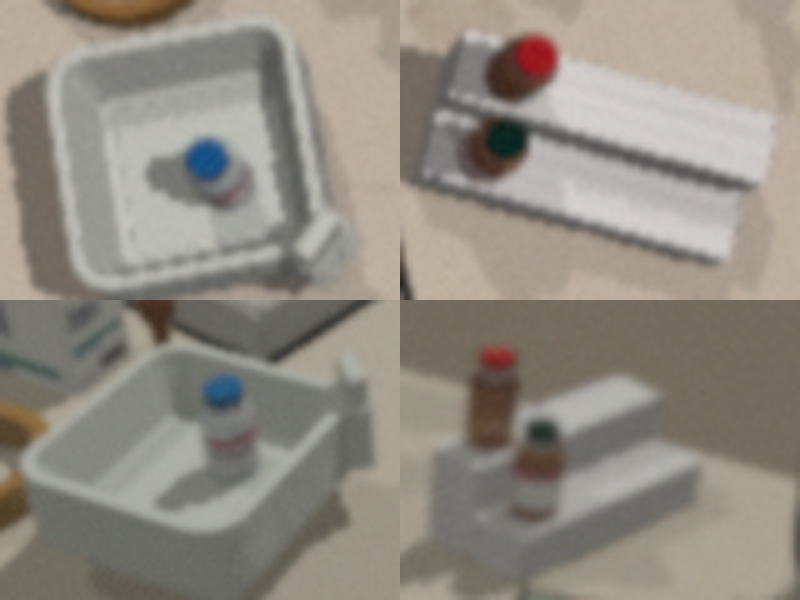

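The crops confirm it. The blue cap is at about (226.4,172) in the top camera and (223.8,239) in the scene camera. The upper step's corners are at (407.8,192), (469.4,208) and (466,222), with the red-capped vial at its left end and the right part free.

Run:
```python
from h import *
print("cap",p2w("top",(226.4,172),.092),p2w("scene",(223.8,239),.090))
for uv,z in(((407.8,192),.06),((469.4,208),.06),((466,222),.06),((459.4,237.4),.03),((400,221),.03),((422,197+.0),.115)): print(uv,np.round(p2w("top",uv,z),4))
s=(.463,-.223,0)
for yaw in(-.2,-.25,-.3):
  c,sn=np.cos(yaw),np.sin(yaw);R=np.array([[c,-sn],[sn,c]])
  print(yaw,[np.round(w2p("top",[*(R@[x,y]+s[:2]),z]),1).tolist() for x,y,z in((.036,.08,.06),(.036,-.08,.06),(0,-.08,.06),(-.036,-.08,.03),(-.036,.08,.03))])
print(observe()["time"])
```

```text
cap [0.55427079 0.30115974 0.092     ] [0.55276194 0.30165101 0.09      ]
(407.8, 192) [ 0.5124 -0.1532  0.06  ]
(469.4, 208) [ 0.4721 -0.3048  0.06  ]
(466, 222) [ 0.4368 -0.2942  0.06  ]
(459.4, 237.4) [ 0.4018 -0.2855  0.03  ]
(400, 221) [ 0.443  -0.1369  0.03  ]
(422, 197.0) [ 0.488 -0.175  0.115]
-0.2 [[407.2, 191.3], [470.6, 204.0], [468.7, 217.9], [462.6, 233.5], [400.2, 220.8]]
-0.25 [[408.2, 190.0], [471.1, 205.7], [468.4, 219.5], [461.7, 234.9], [399.8, 219.1]]
-0.3 [[409.3, 188.7], [471.5, 207.4], [468.1, 221.0], [460.6, 236.2], [399.5, 217.4]]
1.2
```

```bash
cat >> h.py <<'E'
def to(g,yaw=None):
    "shares taking the grasp point from here to g (world), yaw in rad"
    s=observe();y0=s["tool_rot"][2];p=np.array(g)+[0,0,robot.grip_depth]
    R=cv2.Rodrigues(np.array([0,0,y0]))[0]@np.diag([1,-1,-1])
    d=R.T@(p-s["tool_pos"])/.4
    t=0 if yaw is None else -((yaw-y0+np.pi)%(2*np.pi)-np.pi)/np.pi
    print(np.round(d,4).tolist(),round(t,4))
E
python3 - <<'E'
from h import *
to((.395,-.085,.246),.983); to((.5535,.3014,.20),.983)
E
```

```text
[0.7925, -0.6863, -0.0011] -0.1675
[1.5742, -1.3785, 0.1139] -0.1675
```

```bash
python3 -m jog '[[[0.1,-0.09,0],-0.05,0.56],[[0.23,-0.2,0],-0.1,0.56],[[0.35,-0.3,0],-0.15,0.56],[[0.46,-0.4,0],-0.1675,0.56],[[0.57,-0.5,0],-0.1675,0.56],[[0.68,-0.6,0],-0.1675,0.56],[[0.7925,-0.6863,0],-0.1675,0.56],[[0.7925,-0.6863,0],-0.1675,0.56]]' 10
python3 - <<'E'
from h import *
to((.5535,.3014,.18),.983)
E
```

```text
time: 2.2
tool_pos: [0.3958, -0.0817, 0.4049]
tool_rot: [3.141, -0.001, 0.99]
contact_force: [0.7, -0.7, 0.2]
opening: 0.0405
grip_force: 0.0
[1.017, -0.1964, 0.1643] 0.0021
```

```bash
python3 -m jog '[[[0.12,-0.02,0.03],0.002,0.56],[[0.27,-0.05,0.06],0.002,0.56],[[0.42,-0.08,0.1],0.002,0.56],[[0.57,-0.11,0.13],0.002,0.56],[[0.72,-0.14,0.16],0.002,0.56],[[0.85,-0.17,0.164],0.002,0.56],[[0.95,-0.186,0.164],0.002,0.56],[[1,-0.196,0.164],0.002,0.56],[[1,-0.196,0.164],0.002,0.56]]'
python3 - <<'E'
from h import *
to((.5535,.3014,.073),.983)
im=cams.read_camera("top");cv2.imwrite("pics/t2.png",cv2.resize(im[130:230,170:290,::-1],None,fx=5,fy=5))
E
```

```text
time: 3.32
tool_pos: [0.5522, 0.2914, 0.3384]
tool_rot: [-3.142, 0.001, 0.977]
contact_force: [-0.7, 0.1, 0.3]
opening: 0.0404
grip_force: 0.0
[0.0227, -0.0113, 0.2655] -0.0018
```

```bash
python3 -m jog '[[[0.019,-0.007,0.1],0,0.56],[[0.019,-0.007,0.1],0,0.56],[[0.019,-0.007,0.1],0,0.56]]'
python3 - <<'E'
from h import *
to((.5535,.3014,.073),.983)
E
```

```text
time: 3.75
tool_pos: [0.5538, 0.2983, 0.3003]
tool_rot: [3.141, -0.0, 0.976]
contact_force: [0.5, -0.2, 1.3]
opening: 0.0407
grip_force: 0.0
[0.006, -0.0051, 0.1702] -0.0023
```

```bash
python3 -m jog '[[[0.005,-0.005,0.05],0,0.56],[[0.005,-0.005,0.11],0,0.56],[[0.005,-0.005,0.15],0,0.56],[[0.005,-0.005,0.17],0,0.56],[[0.005,-0.005,0.17],0,0.56],[[0.005,-0.005,0.17],0,0.56]]'
python3 - <<'E'
from h import *
to((.5535,.3014,.073),.983)
im=cams.read_camera("top");a=cv2.resize(im[130:230,170:290,::-1],(400,333))
b=cams.read_camera("scene");b=cv2.resize(b[195:295,165:285,::-1],(400,333))
cv2.imwrite("pics/t3.png",np.hstack([a,b]))
E
```

```text
time: 4.5
tool_pos: [0.5533, 0.3021, 0.232]
tool_rot: [3.141, -0.001, 0.977]
contact_force: [0.5, -0.2, 0.2]
opening: 0.0403
grip_force: 0.0
[-0.0011, 0.0015, -0.0005] -0.002
```

View pics/t3.png

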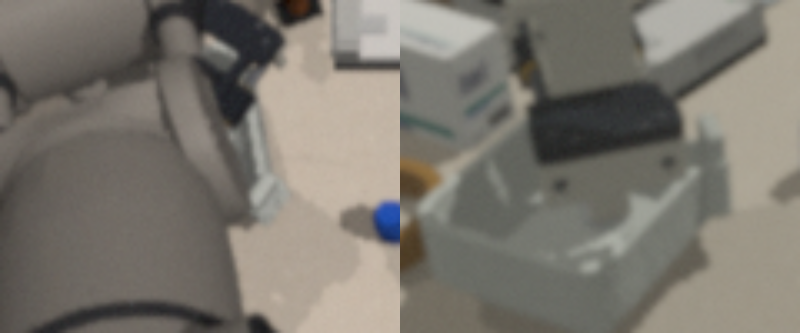

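The gripper is down inside the tray and hides the vial, with no contact showing. I'll close and lift.

```bash
python3 -m jog '[[[0,0,0],0,0.8],[[0,0,0],0,0.8],[[0,0,0],0,0.8],[[0,0,0],0,0.8],[[0,0,0],0,0.8]]' 12
python3 - <<'E'
from h import *
s=observe();print(s["contact_force"],s["torque"])
to((.5535,.3014,.25),.983);to((.46,-.0,.23),1.31);to((.4685,-.2547,.23),1.31)
E
```

```text
time: 5.22
tool_pos: [0.553, 0.302, 0.2314]
tool_rot: [3.141, -0.0, 0.977]
contact_force: [-1.1, 0.1, 3.5]
opening: 0.0285
grip_force: 12.0
[-1.14896977  0.09058254  3.50856047] [ 0.07091956  0.07574937 -0.00445351]
[-0.0007, 0.0019, -0.4446] -0.002
[-0.7559, 0.2299, -0.3946] -0.1061
[-1.2717, 0.6039, -0.3946] -0.1061
```

```bash
python3 -m jog '[[[0,0,-0.06],0,0.8],[[0,0,-0.15],0,0.8],[[0,0,-0.26],0,0.8],[[-0.04,0.012,-0.36],0,0.8],[[-0.14,0.04,-0.3946],-0.03,0.8],[[-0.26,0.08,-0.3946],-0.05,0.8],[[-0.38,0.12,-0.3946],-0.07,0.8],[[-0.5,0.155,-0.3946],-0.1061,0.8],[[-0.61,0.19,-0.3946],-0.1061,0.8],[[-0.7,0.215,-0.3946],-0.1061,0.8],[[-0.7559,0.2299,-0.3946],-0.1061,0.8]]'
python3 - <<'E'
from h import *
to((.4685,-.2547,.22),1.31)
im=cams.read_camera("top");a=cv2.resize(im[120:270,180:420,::-1],(400,250))
b=cams.read_camera("scene");b=cv2.resize(b[120:320,140:460,::-1],(400,250))
cv2.imwrite("pics/t4.png",np.hstack([a,b]))
E
```

```text
time: 6.6
tool_pos: [0.4592, -0.0015, 0.3888]
tool_rot: [-3.141, 0.0, 1.309]
contact_force: [0.9, 0.2, -0.2]
opening: 0.0285
grip_force: 12.0
[-0.6053, 0.1865, 0.024] -0.0004
```

View pics/t4.png

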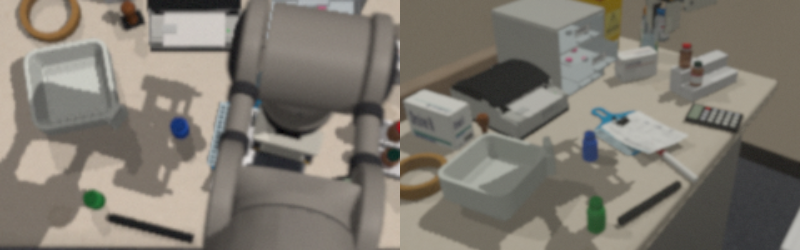

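The tray is empty and the vial is held (28.5 mm opening); nothing else was disturbed. I'll check the dispenser clearance near the stand before going over it.

```bash
python3 - <<'E'
from h import *
for uv in((455,152),(447,140),(470,125),(404,165)):print(uv,np.round(p2w("top",uv,0),3),np.round(p2w("top",uv,.15),3))
E
python3 -m jog '[[[-0.08,0.025,0.01],0,0.8],[[-0.2,0.062,0.02],0,0.8],[[-0.32,0.1,0.02],0,0.8],[[-0.44,0.135,0.02],0,0.8],[[-0.53,0.163,0.02],0,0.8],[[-0.58,0.18,0.02],0,0.8],[[-0.6,0.1865,0.02],0,0.8],[[-0.6,0.1865,0.02],0,0.8],[[-0.6,0.1865,0.02],0,0.8]]'
python3 - <<'E'
from h import *
to((.4685,-.2547,.098),1.31)
E
```

```text
(455, 152) [ 0.638 -0.297  0.   ] [ 0.589 -0.248  0.15 ]
(447, 140) [ 0.672 -0.277  0.   ] [ 0.618 -0.231  0.15 ]
(470, 125) [ 0.715 -0.342  0.   ] [ 0.656 -0.287  0.15 ]
(404, 165) [ 0.601 -0.158  0.   ] [ 0.557 -0.128  0.15 ]
time: 7.82
tool_pos: [0.4703, -0.25, 0.381]
tool_rot: [-3.141, -0.0, 1.311]
contact_force: [-0.2, 0.5, -0.3]
opening: 0.0287
grip_force: 12.0
[-0.0126, -0.0013, 0.3096] 0.0004
```

```bash
python3 -m jog '[[[-0.01,-0.001,0.05],0,0.8],[[-0.01,-0.001,0.13],0,0.8],[[-0.01,-0.001,0.21],0,0.8],[[-0.01,-0.001,0.27],0,0.8],[[-0.01,-0.001,0.3],0,0.8],[[-0.01,-0.001,0.3],0,0.8],[[-0.01,-0.001,0.3],0,0.8]]'
python3 - <<'E'
from h import *
to((.4685,-.2547,.0954),1.31)
b=cams.read_camera("scene");a=cv2.resize(b[130:210,340:440,::-1],(750,600),interpolation=cv2.INTER_CUBIC)
cv2.imwrite("pics/t5.png",a)
E
```

```text
time: 8.7
tool_pos: [0.4691, -0.2549, 0.262]
tool_rot: [3.14, 0.001, 1.31]
contact_force: [0.7, -0.5, -0.5]
opening: 0.0288
grip_force: 12.0
[0.0002, -0.0016, 0.0185] 0.0001
```

View pics/t5.png

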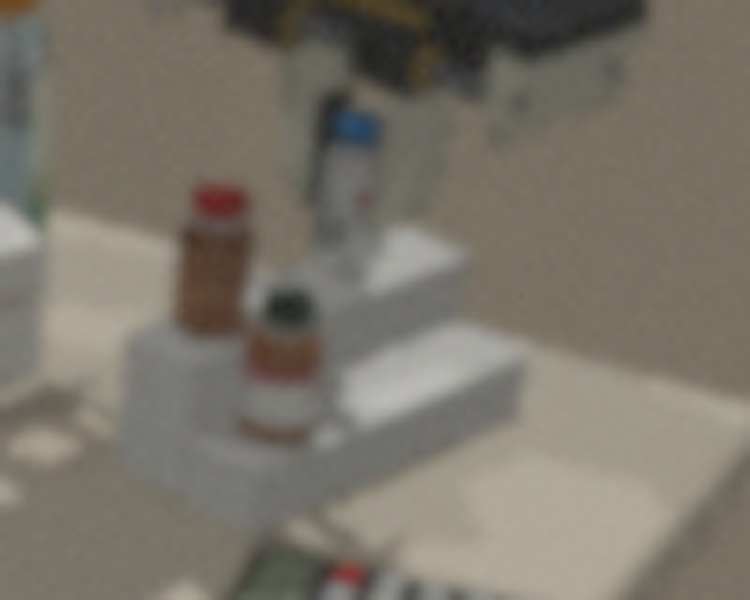

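The vial hangs upright over the free part of the upper step, clear of the red-capped vial; cap at crop (355,128), foot around (345,245). Now I'll lower it.

```bash
python3 -m jog '[[[0,-0.001,0.008],0,0.8],[[0,-0.001,0.014],0,0.8],[[0,-0.001,0.018],0,0.8],[[0,-0.001,0.018],0,0.8],[[0,-0.001,0.018],0,0.8]]'
```

```text
time: 9.38
tool_pos: [0.4683, -0.2548, 0.2543]
tool_rot: [3.141, 0.0, 1.31]
contact_force: [-1.9, 1.1, 4.8]
opening: 0.0292
grip_force: 12.0
```

```bash
python3 -m jog '[[[0,0,0],0,0.6],[[0,0,0],0,0.5],[[0,0,0],0,0.5],[[0,0,0],0,0.5],[[0,0,-0.04],0,0.5],[[0,0,-0.12],0,0.5],[[0,0,-0.22],0,0.5],[[0,0,-0.34],0,0.5],[[0.08,0,-0.37],0,0.5],[[0.2,0,-0.37],0,0.5],[[0.32,0,-0.37],0,0.5],[[0.44,0,-0.37],0,0.5]]'
python3 - <<'E'
from h import *
b=cams.read_camera("scene");a=cv2.resize(b[130:210,340:440,::-1],(400,320),interpolation=cv2.INTER_CUBIC)
c=cams.read_camera("top");c=cv2.resize(c[175:255,390:490,::-1],(400,320),interpolation=cv2.INTER_CUBIC)
cv2.imwrite("pics/t6.png",np.hstack([a,c]))
for t in("tray_tab","tray_far","tray","order"):
  for c in("scene","top"):
    for x in models.pinpoint(t,c)[:2]: print(c,t,np.round(x["position"],3),round(x["confidence"],2))
to((.35,0,.25),2.553);to((.518,.246,.20),2.553)
E
```

```text
time: 10.88
tool_pos: [0.5138, -0.0833, 0.4018]
tool_rot: [3.141, 0.0, 1.31]
contact_force: [0.9, -0.3, -0.0]
opening: 0.0463
grip_force: 0.0
scene tray_tab [0.519 0.243 0.08 ] 0.74
scene tray_tab [ 0.459 -0.223 -0.   ] 0.57
top tray_tab [0.519 0.249 0.08 ] 0.85
scene tray_far [0.61  0.387 0.073] 0.95
top tray_far [0.61  0.385 0.073] 0.83
top tray_far [0.567 0.317 0.034] 0.53
scene tray [0.566 0.314 0.032] 0.79
top tray [0.567 0.32  0.032] 0.79
scene order [ 0.496  0.038 -0.   ] 0.69
top order [0.497 0.04  0.001] 0.79
[0.101, -0.4505, -0.0187] -0.3962
[0.8039, -0.2044, 0.1063] -0.3962
```

View pics/t6.png

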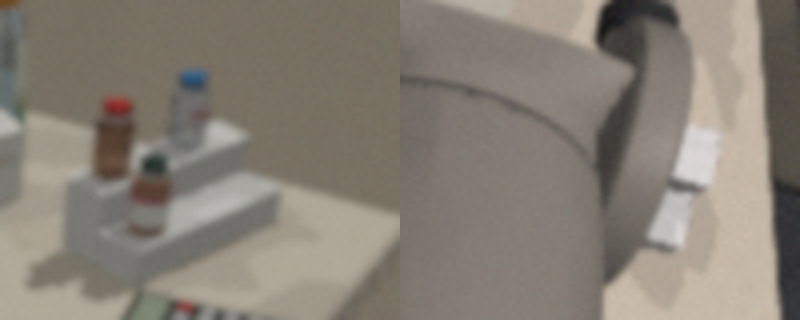

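The vial stands upright on the upper step at crop (190,110), and both other vials are still in place. Next is the tab.

```bash
python3 -m jog '[[[0.08,-0.02,0.02],-0.05,0.6],[[0.2,-0.05,0.04],-0.1,0.6],[[0.32,-0.08,0.06],-0.15,0.6],[[0.44,-0.11,0.08],-0.2,0.6],[[0.56,-0.14,0.1],-0.25,0.6],[[0.68,-0.17,0.1],-0.3,0.6],[[0.76,-0.195,0.1],-0.35,0.6],[[0.79,-0.202,0.1],-0.396,0.6],[[0.79,-0.202,0.1],-0.396,0.6],[[0.79,-0.202,0.1],-0.396,0.6]]'
python3 - <<'E'
from h import *
print(p2w("top",(250,187.5),.089),np.round(w2p("top",(.5185,.246,.089)),1),np.round(w2p("scene",(.5185,.246,.089)),1))
to((.5185,.246,.093),2.553)
E
```

```text
time: 12.62
tool_pos: [0.5173, 0.2405, 0.3617]
tool_rot: [-3.141, 0.0, 2.55]
contact_force: [-0.1, 0.6, -0.3]
opening: 0.0371
grip_force: 0.0
[0.51563002 0.24127489 0.089     ] [248.1 186.4] [256.6 231.8]
[0.0052, 0.0131, 0.2737] -0.0008
```

```bash
python3 -m jog '[[[0.005,0.01,0.05],0,0.6],[[0.005,0.01,0.12],0,0.6],[[0.005,0.01,0.18],0,0.6],[[0.005,0.01,0.2],0,0.6],[[0.005,0.01,0.2],0,0.6]]'
python3 - <<'E'
from h import *
to((.518,.2455,.093),2.553)
b=cams.read_camera("scene");a=cv2.resize(b[200:280,200:300,::-1],(400,320),interpolation=cv2.INTER_CUBIC)
c=cams.read_camera("top");c=cv2.resize(c[150:230,200:300,::-1],(400,320),interpolation=cv2.INTER_CUBIC)
cv2.imwrite("pics/t7.png",np.hstack([a,c]))
E
```

```text
time: 13.25
tool_pos: [0.5179, 0.2453, 0.2818]
tool_rot: [-3.141, -0.0, 2.552]
contact_force: [0.3, -0.1, 0.5]
opening: 0.0367
grip_force: 0.0
[0.0002, 0.0006, 0.074] -0.0002
```

View pics/t7.png

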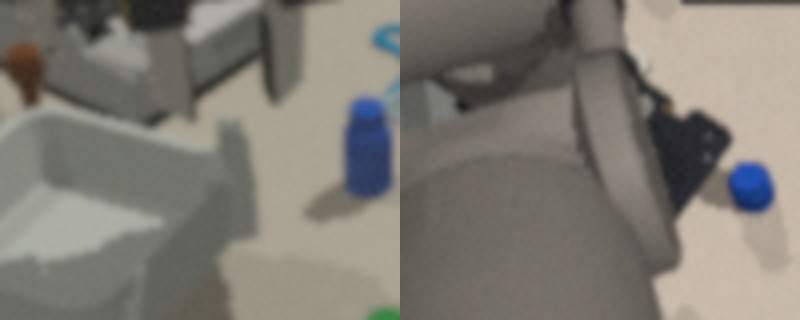

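The fingers straddle the tab in the scene view: tips at crop (180,115) and (275,100), tab top at (230,125). Descending and pinching gently.

```bash
python3 -m jog '[[[0,0,0.03],0,0.6],[[0,0,0.055],0,0.6],[[0,0,0.07],0,0.6],[[0,0,0.073],0,0.6],[[0,0,0.073],0,0.6],[[0,0,0.073],0,0.8],[[0,0,0.073],0,0.95],[[0,0,0.073],0,0.95],[[0,0,0.073],0,0.95],[[0,0,0.073],0,0.95],[[0,0,0.073],0,0.95]]' 6
```

```text
time: 14.72
tool_pos: [0.5177, 0.2459, 0.2527]
tool_rot: [3.141, 0.0, 2.554]
contact_force: [-0.2, -0.3, 1.3]
opening: 0.0122
grip_force: 6.0
```

```bash
python3 -m jog '[[[0,0.001,-0.008],0,0.95],[[0,0.002,-0.016],0,0.95],[[0,0.003,-0.024],0,0.95],[[0,0.004,-0.032],0,0.95],[[0,0.005,-0.04],0,0.95],[[0,0.006,-0.048],0,0.95],[[0,0.008,-0.056],0,0.95],[[0,0.009,-0.064],0,0.95],[[0,0.01,-0.07],0,0.95],[[0,0.011,-0.076],0,0.95],[[0,0.011,-0.08],0,0.95],[[0,0.011,-0.08],0,0.95]]'
python3 - <<'E'
from h import *
s=observe();print(s["contact_force"],s["torque"])
b=cams.read_camera("scene");a=cv2.resize(b[190:310,150:300,::-1],(750,600),interpolation=cv2.INTER_CUBIC)
cv2.imwrite("pics/t8.png",a)
for t in("tray_tab","tray_far","tray","stack"):
  for c in("scene","top"):
    for x in models.pinpoint(t,c)[:1]: print(c,t,np.round(x["position"],3),round(x["confidence"],2))
E
```

```text
time: 16.23
tool_pos: [0.5201, 0.2495, 0.2846]
tool_rot: [3.142, 0.0, 2.554]
contact_force: [-0.7, -0.1, -1.3]
opening: 0.0135
grip_force: 6.0
[-0.65234004 -0.10471699 -1.26353053] [-0.06872319 -0.05222349  0.03546199]
scene tray_tab [0.523 0.247 0.11 ] 0.73
scene tray_far [0.612 0.387 0.074] 0.73
scene tray [0.562 0.31  0.054] 0.88
top tray [0.567 0.319 0.034] 0.71
scene stack [0.564 0.317 0.003] 0.75
top stack [0.564 0.317 0.036] 0.25
```

View pics/t8.png

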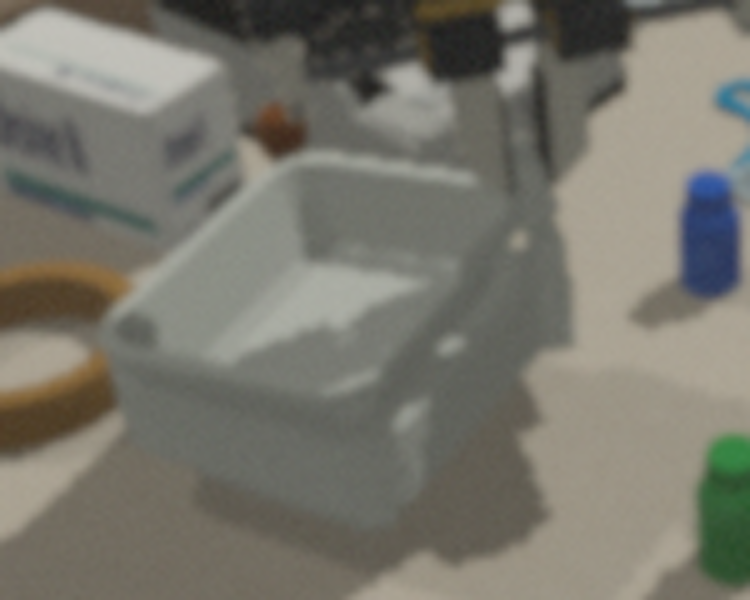

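The tab is up about 32 mm, the rim is visibly tilted with its far corner (crop ~(120,330)) still seated, and the stack is on the table. I'll lift a little more, then tighten to bring the far corner free.

```bash
python3 -m jog '[[[0,0.002,-0.008],0,0.95],[[0,0.004,-0.016],0,0.95],[[0,0.006,-0.022],0,0.95],[[0,0.006,-0.022],0,0.95],[[0,0.006,-0.022],0,0.95]]' 6
python3 - <<'E'
from h import *
for t in("tray_tab","tray_far","stack"):
    for x in models.pinpoint(t,"scene")[:1]+[0]:
        if x:
            if t=="tray_tab":cams.read_camera("scene"); x=models.pinpoint(t,"scene")[0]
            print(t,np.round(x["position"],3),round(x["confidence"],2))
E
python3 -m jog '[[[0,0,0],0,0.95],[[0,0,0],0,0.95],[[0,0,-0.01],0,0.95],[[0,0,-0.02],0,0.95],[[0,0,-0.03],0,0.95],[[0,0,-0.03],0,0.95]]' 30
python3 - <<'E'
from h import *
b=cams.read_camera("scene");a=cv2.resize(b[190:310,150:300,::-1],(750,600),interpolation=cv2.INTER_CUBIC)
cv2.imwrite("pics/t9.png",a)
for t in("tray_tab","tray_far","tray","stack"):
    for x in models.pinpoint(t,"scene")[:2]: print(t,np.round(x["position"],3),round(x["confidence"],2))
E
```

```text
time: 17.3
tool_pos: [0.5214, 0.2515, 0.2933]
tool_rot: [-3.142, 0.0, 2.554]
contact_force: [-0.3, -0.5, -0.3]
opening: 0.0144
grip_force: 5.9
tray_tab [0.521 0.25  0.115] 0.68
tray_far [0.611 0.388 0.075] 0.78
stack [0.563 0.316 0.001] 0.59
time: 18.3
tool_pos: [0.5215, 0.2515, 0.3059]
tool_rot: [3.141, 0.001, 2.554]
contact_force: [-0.4, -0.7, 0.1]
opening: 0.0116
grip_force: 30.0
tray_tab [0.524 0.249 0.133] 0.6
tray_far [0.618 0.394 0.119] 0.79
tray [0.572 0.321 0.083] 0.76
stack [ 0.561  0.317 -0.002] 0.8
```

View pics/t9.png

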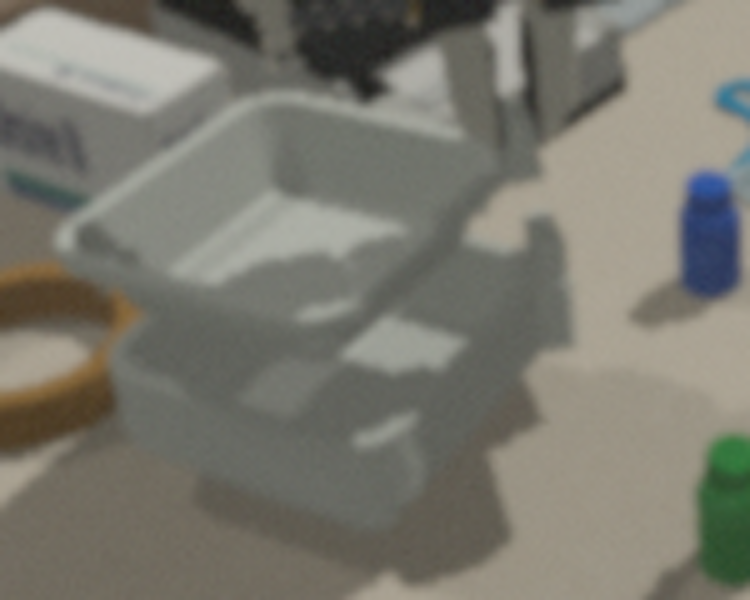

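The tray is free and level at the rim; the rest of the stack stays on the worktop. Now lift and carry it over the clipboard.

```bash
python3 - <<'E'
from h import *
print(p2w("top",(331,207),.005))
to((.5215,.2515,.259),2.553);to((.4488,-.0331,.259),2.553)
E
python3 -m jog '[[[0,0,-0.03],0,0.95],[[0,0,-0.08],0,0.95],[[0,0,-0.14],0,0.95],[[0,0,-0.2],0,0.95],[[0,0,-0.25],0,0.95],[[0,0,-0.275],0,0.95],[[0,0,-0.282],0,0.95],[[0,0,-0.282],0,0.95]]' 30;python3 - <<'E'
from h import *
to((.4488,-.0331,.259),2.553)
E
```

```text
[0.48318221 0.03913551 0.005     ]
[-0.0002, 0.0002, -0.2826] 0.0004
[-0.2433, -0.6927, -0.2826] 0.0004
time: 19.55
tool_pos: [0.5213, 0.2515, 0.4177]
tool_rot: [-3.141, -0.0, 2.554]
contact_force: [-0.5, 0.4, -0.2]
opening: 0.0115
grip_force: 30.0
[-0.2434, -0.6926, -0.0013] 0.0004
```

```bash
python3 -m jog '[[[-0.007,-0.02,0],0,0.95],[[-0.02,-0.06,0],0,0.95],[[-0.04,-0.12,0],0,0.95],[[-0.067,-0.2,0],0,0.95],[[-0.095,-0.28,0],0,0.95],[[-0.122,-0.36,0],0,0.95],[[-0.149,-0.44,0],0,0.95],[[-0.176,-0.52,0],0,0.95],[[-0.2,-0.59,0],0,0.95],[[-0.22,-0.65,0],0,0.95],[[-0.231,-0.683,0],0,0.95],[[-0.236,-0.697,0],0,0.95]]' && python3 -m jog '[[[0,0,0],0,0.95],[[0,0,0],0,0.95],[[0,0,0],0,0.95],[[0,0,0],0,0.95],[[0,0,0],0,0.95],[[0,0,0],0,0.95]]'
python3 - <<'E'
from h import *
b=cams.read_camera("scene");a=cv2.resize(b[60:320,100:470,::-1],(800,562),interpolation=cv2.INTER_CUBIC)
cv2.imwrite("pics/t10.png",a)
for c in("scene","top"):
  cams.read_camera(c)
  for t in("tray_tab","tray_far","tray","stack","order"):
    for x in models.pinpoint(t,c)[:1]: print(c,t,np.round(x["position"],3),round(x["confidence"],2))
E
```

```text
time: 21.05
tool_pos: [0.445, -0.0336, 0.4182]
tool_rot: [3.142, 0.0, 2.553]
contact_force: [0.8, -0.5, -0.8]
opening: 0.0114
grip_force: 30.0
time: 21.8
tool_pos: [0.4455, -0.0328, 0.4181]
tool_rot: [-3.142, 0.0, 2.554]
contact_force: [0.2, -0.7, -0.3]
opening: 0.0117
grip_force: 30.0
scene tray_tab [ 0.446 -0.034  0.241] 0.83
scene tray_far [0.538 0.107 0.23 ] 0.74
scene tray [0.492 0.036 0.196] 0.58
scene stack [0.56  0.313 0.004] 0.86
scene order [ 0.494  0.04  -0.002] 0.68
top tray_tab [ 0.443 -0.031  0.241] 0.71
top tray_far [0.54  0.106 0.233] 0.78
top tray [0.493 0.045 0.194] 0.94
top stack [ 0.565  0.319 -0.003] 0.62
```

View pics/t10.png

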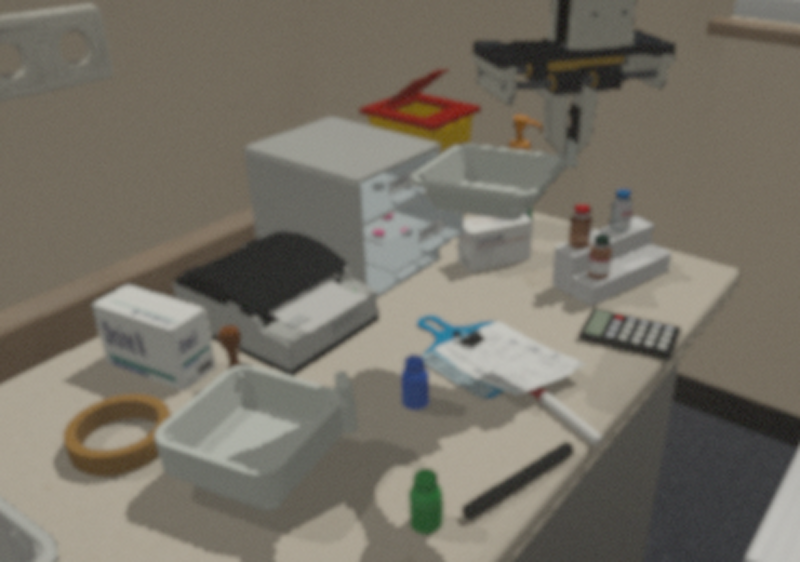

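The tray is level: the rim is at about 0.232 m at both the tab and the far corner. It is centred at about (0.493, 0.040), with its underside at about 0.195 m. The vial stands on the upper step at (620,210), and the stack and look-alikes are undisturbed.

```bash
python3 -c "
from cell import robot
print(robot.hand_in())"
```

```text
the job is handed in; nothing more can be done
None
```

The job is handed in at about 22 s of the 53 s allowed: the vial stands on the upper step, the other vials and the rest of the stack are where they were, and the empty top tray is held level and still by its tab, centred over the clipboard with its underside about 0.195 m up; no verdict came back.

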